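Open the filter cover of the bench fume unit

TASK

Open the fume unit for a filter change: with the fingertips press the orange snap tab fully in, then gently push the blue cover by its rib along its track, off its seat and over the tab, until the filter opening is completely uncovered. Do not grip or lift the cover, do not press the green power button, leave everything else on the bench where it is, and end with the hand clear.

Things in the scene. Friction and masses are not known exactly. Their poses are not given: they have to be found in the camera images.
- unit: the bench fume filter unit, a fixed grey box (all sizes here in mm), 150 (its x) x 313 (its y, -148 to +165) x 85 high (its flat deck, z = 85); a black outlet ring sticks out 14 more at the +y end. Origin on the table under the box, z up. The cover slides in a black track on the deck along the unit's own +y. A low wall behind the cover's seat (y = -148 to -141) rises to z = 97.
- track_end (a point): middle of the end stop's inner face, at deck height (y = +126 of the unit, stop 13.5 high). The track's two black side rails (x = -60 to -44 and 44 to 60) rise 16.5 above the deck all along it and lap 6 over the cover's edges, so the cover slides but cannot come up. Between the rails the track is 88 wide and open above.
- opening (a point): centre of the filter opening in the deck, at deck height; the opening is 72 (x) x 90 (y) with a white pleated filter inside, from y = -130 to -40 of the unit; axes as the unit's
- cover: the blue filter cover, a plate 100 (x) x 110 (y) x 8 thick, 100 to 200 g, slides easily; origin at the centre of its underside, axes as the unit's. Seated: origin at y = -85, z = 89 of the unit, leading end 2 from the orange tab, tail 1 from the low wall. Origin past y = +15: opening completely uncovered; at the end stop it would be +71.
- rib (a point): centre of the top edge of the push rib, an upright blue rib across the cover: 60 (x) x 8 (y) x 18 high above the plate (top 26 above the cover's underside); 10 behind the cover's centre. Behind the rib (to -y) there are 41 of flat cover; push on its face that looks to -y.
- tab (a joint): travel of the orange snap tab, m: about 0 = standing up and blocking the cover, 0.011 = fully in, where it stops hard. It moves straight down, takes about 4 N all the way, and stays wherever it is left (no return spring). The cover is free to pass from about 0.009 on; then it slides over the tab.
- tab_top (a point): centre of the orange tab's flat top, which moves with the tab; the top is 36 (x) x 44 (y). Standing up it is 12 above the deck, fully in 1 above the deck. It lies on the track's centre line, 24 ahead of (to +y of) the seated cover's leading end, whose top is 12 above the deck.
- power (a joint): travel of the unit's small green power button, m: 0 = up, 0.004 = fully pressed. Not to be pressed.
- power_top (a point): top of the green power button, 12 across, at the +y end of the unit's deck beside the end stop (x = 45, y = 150 of the unit)
- pliers_yellow: jeweller's pliers with yellow grips, about 150 x 60 x 12, lying flat just behind the unit (on its side away from the robot); origin at the pivot on the underside, jaws to its +x
- pliers_black: pliers with black grips, about 150 x 60 x 12, lying on the left; origin at the pivot on the underside
- brass_shaper: brass shaping tool, 195 x 18 x 14, lying on the left; origin on the underside near its middle
- paddle: dark graphite paddle with a wooden handle, 190 x 60 x 16, lying on the right; origin on the underside near its middle
- bead_dish: white ceramic dish of glass beads, 90 across, 22 high, on the right; origin at the centre of the underside
- jar: amber glass jar with a black cap, 60 across, 75 high, on the right; origin at the centre of the underside
Things that resemble listed ones, but are neither listed nor needed, are in the scene too. Several things have the shape of the cover; the one meant has the colours described above.

How it is judged:
On the way, in this order (a step that is already met when the one before it is completed fails the run):
1. the orange tab is pressed in while the cover is still on its seat (value of joint tab above 0.009 m and y of cover in the frame of unit below -0.075 m), for 0.1 s.
2. the cover has been pushed off the filter opening (y of cover in the frame of unit above 0.012 m), for 0.2 s.
At the end, for the whole second after the job is handed in: The tab is in (8.5 mm or more), and the cover lies flat and still in the track beyond the filter opening (at most 3 mm of the opening still covered) (y of cover in the frame of unit above 0.012 m and value of joint tab above 0.0085 m and z of cover in the frame of unit between 0.086 and 0.093 m and angle between cover's own z axis and vertical below 0.06 rad and linear speed of cover below 0.01 m/s); the robot touches nothing.
It fails at once if the cover is lifted or tipped out of its track (z of cover in the frame of unit above 0.097 m or angle between cover's own z axis and vertical above 0.15 rad).
It fails at once if the cover is gripped or shoved with more than 35 N (contact force between the fingers and cover above 35 N).
It fails at once if the green power button is pressed (value of joint power above 0.0025 m).
It fails at once if a bystander is moved by more than 15 mm (distance of any of pliers_yellow, pliers_black, brass_shaper, paddle, bead_dish, jar from where it was at the start of the episode above 0.015 m).
It also fails if it takes over 40 s, if anything falls off the work surface, if the arm or the gripper's body presses on something with over 40 N, if the wrist force passes 120 N, or if a joint passes its speed limit or range.

ROBOT

A 6-joint arm with a two-finger parallel gripper is mounted at the origin on the work surface. World frame = base frame: x ahead of the robot, y to its left, z up, the work surface at z = 0. Lengths are in m, angles in rad, forces in N, time in s.
With the tool pointing down it reaches from about 0.375 to 0.9 m from the base axis. Payload 3.1 kg.
Tool frame: the origin (TCP) lies midway between the tips of the shut fingers; the grasp point (between the pads) lies 19 mm behind it; z points along the fingers, y is the line along which they close (so a half turn about z gives the same grasp; the last joint's range is limited). The gripper opens to 85 mm and grips with 20 to 120 N. Pads are 22 mm wide; open, the fingers measure 114 mm over their backs; the gripper's body (76 mm by 85 mm) begins 54 mm behind the grasp point. The pads swing forward as they close: fully open they stand 13 mm farther back than shut.
Start: joints at [-1.329, 0.527, 1.433, -0, 1.181, -0.178], TCP at [0.255, -0.57, 0.231] pointing down, gripper open.
Joint ranges: [-3.08, 3.08], [-0.75, 2.2], [0.22, 2.44], [-1.43, 4.57], [0, 2.65], [-2.85, 2.85]. Speed limits (rad/s): [2.79, 2.79, 3.14, 3.14, 3.14, 3.14].

INTERFACE

Orientations are given as a unit quaternion [x, y, z, w].
In Python, from station import manip gives the robot as it stands. The module is installed in compiled form; this text tells all that it offers.
- The arm moves only by the tool apply_moves, never from a script. Its arguments are lists of equal length, an entry for each row: "claw": the gripper's target within -1 to 1 (fully open at 1, half-way at 0, shut at -1); "travel": the shift along the tool's x, y, z scaled (see below), a list of three; "turn": the turn, a rotation vector about the tool's x, y, z scaled (see below), a list of three. In form: {"claw": [claw, ...], "travel": [[dx, dy, dz], ...], "turn": [[rx, ry, rz], ...]}. A call has 1 to 5 rows; each row is the pose to reach, as a shift and turn from the pose commanded when the call began, along the tool's axes at that moment, turning the shorter way round; what a row does not reach only later rows make up. The controller multiplies each number of a shift by 800 mm and each number of a turn by 180 degrees. A row lasts 1/12 s, in which the tool goes at most 41.7 mm and 7.16 degrees, less where a joint would pass 70% of its speed; a pose out of reach is approached as far as the arm can. A call with a number of a shift or a turn outside -1 to 1 is refused whole. A call with a gripper value outside its range is refused whole. The fingers move at their own pace and stop on an object; "newtons" is the grip in N (left out, the last holds). Time passes only in rows, so rows that repeat a pose let the fingers close. It gives the time, the measured TCP pose, the force, the opening and the grip force at its end, in the units of the state.
- manip.sense(): the state, without advancing time (a new reading comes with each control period).
- manip.snapshot(name): name is "scene" or "top" or "wrist"; returns a dict with "pixels" (384x512x3 uint8, red, green, blue), "depth" (384x512 float32, m along the optical axis (not along the pixel's ray), 0 where there is no reading), "intrinsics" (3x3 intrinsics, pixels), "R" (3x3) and "t" (3): a world point X has camera coordinates R X + t. Camera axes: x right, y down, z forward; pixel columns grow to the right and rows downward; lengths in m; the calibration is good to about 2 mm. A picture is of the moment at which its call begins.
- manip.sign_off(): hands the job in; it is judged then, once.
The state is a dict: "t": time; "q": joint angles; "qd": joint speeds; "tau": joint torques, N m; "tcp_pos": TCP position; "tool_rot": TCP orientation; "force": force on the tool from outside, world axes, zero at the start; "ft_torque": the same for the moment, N m; "finger_gap": opening from 0.0 (shut) to 1.0 (fully open); "gripper_force": force on a finger pad.
Only numpy, scipy, OpenCV 4.12 (cv2) and the standard library are available. Lean on these libraries where they do the work, as an engineer would, in place of code of your own. Each camera call takes 0.05 s, during which the arm holds its last target. There are 200 camera calls.

## Working session

There is one attempt and no reset: what is moved stays moved. The work goes in short steps, Python scripts to look and compute and a tool call to move; the robot and the scene stay as the last step left them, time stands still between calls to the robot, and variables do not carry over. Pictures are saved under pics/ and viewed, at most 10 in all, crops included, and the job is handed in when it is done.

Besides the shell and the picture viewer there is one more tool, called by a JSON object that holds its "fn" and its "kwargs". apply_moves: Moves the arm, as the interface text tells. Shifts and turns lie within -1 to 1; 1 stands for 800 mm of shift or 180 degrees of turn. Its arguments: {"type":"object","properties":{"claw":{"type":"array","items":{"type":"number"}},"travel":{"type":"array","items":{"type":"array","items":{"type":"number"}}},"turn":{"type":"array","items":{"type":"array","items":{"type":"number"}}},"newtons":{"type":"number"}},"required":["claw","travel","turn"]}

```bash
mkdir -p pics
python3 - <<'E'
from station import manip
import cv2,numpy as np
for n in ("scene","top"):
    s=manip.snapshot(n); np.savez(f"{n}0.npz",**s)
    cv2.imwrite(f"pics/{n}0.png",s["pixels"][...,::-1])
st=manip.sense(); print({k:np.round(v,4) for k,v in st.items()})
E
```

```text
{'t': np.float64(0.1), 'q': array([-1.3285,  0.5284,  1.4338,  0.    ,  1.1814, -0.1785]), 'qd': array([-0.0009, -0.0009, -0.0018, -0.0005, -0.0014,  0.0014]), 'tau': array([-3.00000e-04, -4.43305e+01, -1.78586e+01, -2.00000e-04,
        3.90000e-03,  0.00000e+00]), 'tcp_pos': array([ 0.2552, -0.5698,  0.2304]), 'tool_rot': array([ 0.9779,  0.2089, -0.    , -0.001 ]), 'force': array([-0.8701, -0.232 ,  0.1998]), 'ft_torque': array([ 0.0095, -0.0389, -0.0244]), 'gripper_force': np.float64(0.0), 'finger_gap': np.float64(1.0023)}
```

View pics/scene0.png

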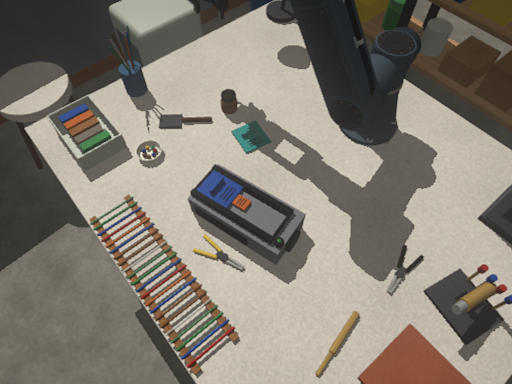

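View pics/top0.png

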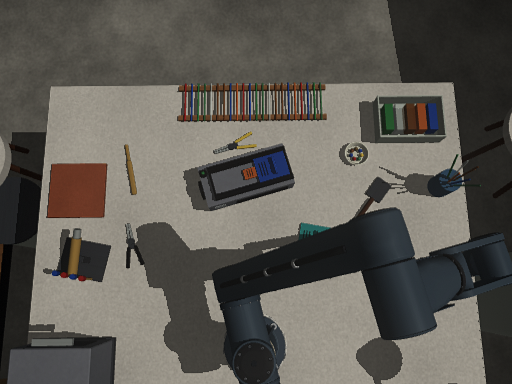

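The scene view shows the unit with the blue cover (~(217,187)) and orange tab (~(241,203)). In the top view the cover is at (271,165), the tab at (249,173), and the unit's +y runs to image left. Next I measure them in both views.

```bash
cat > h.py <<'E'
import cv2,numpy as np
def world(s,m):
    v,u=np.nonzero(m&(s["depth"]>0)); d=s["depth"][v,u]
    c=(np.linalg.inv(s["intrinsics"])@np.c_[u,v,np.ones(len(u))].T)*d
    return (s["R"].T@(c-s["t"][:,None])).T
def masks(s,box):
    h=cv2.cvtColor(s["pixels"],cv2.COLOR_RGB2HSV); H,S,V=[h[...,i].astype(int) for i in range(3)]
    b=np.zeros(H.shape,bool); x0,y0,x1,y1=box; b[y0:y1,x0:x1]=1
    return dict(blue=b&(H>100)&(H<130)&(S>130)&(V>50),orange=b&((H<14))&(S>130)&(V>80),green=b&(H>40)&(H<85)&(S>100)&(V>30)),b
E
python3 - <<'E'
from h import *
for n,box in (("scene",(180,155,310,262)),("top",(180,140,300,215))):
    s=dict(np.load(n+"0.npz")); M,b=masks(s,box)
    for k,m in M.items():
        P=world(s,m)
        if len(P): print(n,k,len(P),P.mean(0).round(4),np.percentile(P,[3,50,97],axis=0).round(3).tolist())
    P=world(s,b); P=P[P[:,2]>.07]
    r=cv2.minAreaRect((P[:,:2]*1000).astype(np.float32)); print(n,"box",r, np.percentile(P[:,2],[5,50,95]))
    print("px scale",s["intrinsics"][0,0], -s["R"].T@s["t"])
E
```

```text
scene blue 706 [ 0.6074 -0.0655  0.0988] [[0.563, -0.118, 0.094], [0.608, -0.064, 0.098], [0.651, -0.013, 0.116]]
scene orange 178 [0.5877 0.011  0.0958] [[0.57, -0.01, 0.09], [0.588, 0.012, 0.096], [0.606, 0.031, 0.099]]
scene green 12 [0.588  0.1712 0.1041] [[0.584, 0.167, 0.101], [0.588, 0.171, 0.104], [0.592, 0.175, 0.107]]
scene box ((581.3201293945312, 27.013656616210938), (153.5302276611328, 328.861572265625), 15.96307373046875) [0.08128889 0.08957645 0.10368653]
px scale 389.14923063684415 [0.91654045 0.46292658 1.06998702]
top blue 651 [ 0.6052 -0.0652  0.0975] [[0.559, -0.117, 0.09], [0.605, -0.067, 0.097], [0.65, -0.012, 0.114]]
top orange 107 [0.5824 0.0114 0.0947] [[0.564, -0.008, 0.09], [0.582, 0.013, 0.095], [0.6, 0.03, 0.1]]
top green 7 [0.5826 0.1726 0.1039] [[0.578, 0.169, 0.097], [0.583, 0.172, 0.104], [0.587, 0.175, 0.109]]
top box ((577.6954345703125, 31.190933227539062), (153.1412811279297, 326.3043212890625), 15.832501411437988) [0.07943139 0.09028636 0.10378903]
px scale 441.6769744953528 [ 0.20359365 -0.0133647   1.58500178]
```

```bash
cat >> h.py <<'E'
from scipy.spatial.transform import Rotation as Ro
YAW=np.radians(15.9); UX=np.array([np.cos(YAW),np.sin(YAW),0]); UY=np.array([-np.sin(YAW),np.cos(YAW),0])
TAB=np.array([.585,.0105,0]); ORG=TAB+.006*UY
GOAL=Ro.from_matrix(np.c_[UY,np.cross([0,0,-1],UY),[0,0,-1]])
def plan(p):
    from station import manip
    st=manip.sense(); R=Ro.from_quat(st["tool_rot"])
    d=np.array(p)-st["tcp_pos"]
    print("t",round(float(st["t"]),2),"tcp",st["tcp_pos"].round(4),"unit",[round(float((st["tcp_pos"]-ORG)@a),4) for a in (UX,UY)],"F",st["force"].round(1),"dist",np.linalg.norm(d).round(4))
    print("travel",(R.inv().apply(d)/.8).round(4),"turn",((R.inv()*GOAL).as_rotvec()/np.pi).round(4))
def U(x,y,z): return ORG+x*UX+y*UY+[0,0,z]
E
python3 -c "
from h import *
plan(U(0,-.006,.19))"
```

```text
t 0.1 tcp [ 0.2552 -0.5698  0.2304] unit [-0.4762, -0.4738] F [-0.9 -0.2  0.2] dist 0.6687
travel [ 0.6726 -0.4936  0.0517] turn [-4.000e-04 -5.000e-04 -4.544e-01]
```

{"fn": "apply_moves", "kwargs": {"claw": [-1,-1,-1,-1,-1], "newtons": 30, "travel": [[0.673,-0.494,0.05],[0.673,-0.494,0.05],[0.673,-0.494,0.05],[0.673,-0.494,0.05],[0.673,-0.494,0.05]], "turn": [[0,0,-0.454],[0,0,-0.454],[0,0,-0.454],[0,0,-0.454],[0,0,-0.454]]}}

```text
t: 0.52
tcp_pos: [0.3584, -0.3877, 0.2184]
tool_rot: [0.865, 0.502, 0.0, -0.0]
force: [0.9, -0.5, 0.0]
finger_gap: 0.299
gripper_force: 0.0
```

```bash
python3 -c "
from h import *
plan(U(0,-.006,.19))"
```

```text
t 0.52 tcp [ 0.3584 -0.3877  0.2184] unit [-0.327, -0.3269] F [ 0.9 -0.5  0. ] dist 0.459
travel [ 0.5727 -0.0013  0.0358] turn [-2.000e-04 -3.000e-04 -2.538e-01]
```

{"fn": "apply_moves", "kwargs": {"claw": [-1,-1,-1,-1,-1], "travel": [[0.57,0,0.036],[0.57,0,0.036],[0.57,0,0.036],[0.57,0,0.036],[0.57,0,0.036]], "turn": [[0,0,-0.254],[0,0,-0.254],[0,0,-0.254],[0,0,-0.254],[0,0,-0.254]]}}

```text
t: 0.93
tcp_pos: [0.4627, -0.2077, 0.2054]
tool_rot: [0.669, 0.744, -0.0, -0.0]
force: [0.7, 0.0, -0.1]
finger_gap: -0.001
gripper_force: 0.0
```

```bash
python3 -c "
from h import *
plan(U(0,-.006,.19))"
```

```text
t 0.93 tcp [ 0.4627 -0.2077  0.2054] unit [-0.1774, -0.1824] F [ 0.7  0.  -0.1] dist 0.2506
travel [0.2551 0.1808 0.0193] turn [-0.0001 -0.0001 -0.0546]
```

{"fn": "apply_moves", "kwargs": {"claw": [-1,-1,-1,-1,-1], "travel": [[0.255,0.181,0.019],[0.255,0.181,0.019],[0.255,0.181,0.019],[0.255,0.181,0.019],[0.255,0.181,0.019]], "turn": [[0,0,-0.055],[0,0,-0.055],[0,0,-0.055],[0,0,-0.055],[0,0,-0.055]]}}

```text
t: 1.35
tcp_pos: [0.5655, -0.0269, 0.1927]
tool_rot: [0.604, 0.797, -0.0, -0.0]
force: [0.5, -1.0, 0.5]
finger_gap: -0.0
gripper_force: 0.0
```

{"fn": "apply_moves", "kwargs": {"claw": [-1,-1,-1], "travel": [[0.055,0.035,0.004],[0.055,0.035,0.004],[0.055,0.035,0.004]], "turn": [[0,0,0],[0,0,0],[0,0,0]]}}

```text
t: 1.6
tcp_pos: [0.5802, 0.0242, 0.1891]
tool_rot: [0.602, 0.798, -0.0, -0.001]
force: [0.2, -0.6, -0.1]
finger_gap: -0.002
gripper_force: 0.0
```

Run:
```python
from h import *
plan(U(0,-.006,.19))
from station import manip
s=manip.snapshot("wrist"); cv2.imwrite("pics/w1.png",s["pixels"][...,::-1]); np.savez("w1.npz",**s)
M,b=masks(s,(0,0,512,384))
for k,m in M.items():
    P=world(s,m)
    if len(P):
        print(k,len(P),np.percentile(P,[3,50,97],axis=0).round(4).tolist(),"unit",(np.percentile((P-ORG)@np.c_[UX,UY],[2,98],axis=0)*1000).round(1).tolist())
```

```text
t 1.6 tcp [0.5802 0.0242 0.1891] unit [-0.0008, 0.0085] F [ 0.2 -0.6 -0.1] dist 0.0145
travel [-0.0181  0.001  -0.0011] turn [-0.0003 -0.0003  0.0002]
blue 2182 [[0.5564, -0.0988, 0.0172], [0.6285, -0.0173, 0.0966], [0.891, 0.0838, 0.1155]] unit [[-41.8, -122.3], [300.7, 2.2]]
orange 1028 [[0.5704, -0.0897, 0.0123], [0.816, 0.0324, 0.0194], [0.8958, 0.0611, 0.0974]] unit [[-16.0, -187.0], [306.4, 18.9]]
green 1191 [[0.5828, -0.0415, 0.015], [0.8397, -0.015, 0.0188], [0.9324, 0.1786, 0.1056]] unit [[41.3, -149.4], [322.1, 152.6]]
```

View pics/w1.png

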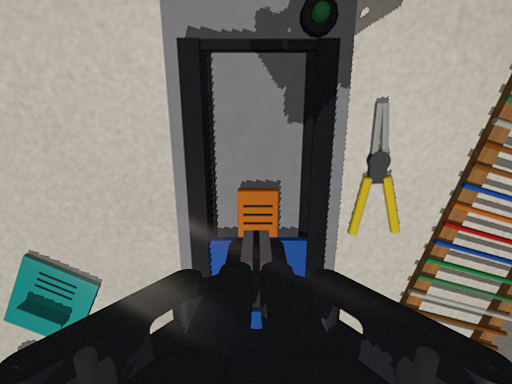

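The wrist view shows the tab at about (258,212) with the rails vertical in the image, so the yaw is good. The button is at (320,12). I'll refine the tab and rail positions with a height cut.

Run:
```python
from h import *
s=dict(np.load("w1.npz")); M,b=masks(s,(150,0,350,300))
for k,m in M.items():
    P=world(s,m); P=P[P[:,2]>.08]; Q=np.c_[(P-ORG)@np.c_[UX,UY],P[:,2]]*1000
    print(k,len(P),np.percentile(Q,[1,50,99],axis=0).round(1).tolist())
P=world(s,s["depth"]>0); Q=np.c_[(P-ORG)@np.c_[UX,UY],P[:,2]]*1000
for y0 in (30,60,90):
    r=Q[(abs(Q[:,1]-y0)<8)&(Q[:,2]>97)&(abs(Q[:,0])<75)]
    for sg in (-1,1):
        a=r[r[:,0]*sg>0]; print("rail",y0,np.percentile(a,[2,98],axis=0).round(1).tolist())
w=Q[(abs(Q[:,0])<35)&(Q[:,1]>112)&(Q[:,1]<142)&(Q[:,2]>93)]; print("stop",np.percentile(w[:,1],[1,99]).round(1),w[:,2].mean().round(1))
```

```text
blue 1344 [[-42.7, -66.3, 92.3], [28.5, -43.9, 96.9], [45.3, 15.1, 217.9]]
orange 450 [[-16.2, -28.1, 87.6], [1.8, -0.4, 95.4], [19.2, 19.1, 193.9]]
green 305 [[40.6, 143.4, 95.9], [45.7, 148.0, 104.3], [51.9, 154.1, 106.5]]
rail 30 [[-55.2, 22.6, 101.1], [-5.1, 33.7, 288.8]]
rail 30 [[4.9, 22.5, 101.0], [56.7, 33.1, 288.7]]
rail 60 [[-58.2, 52.6, 99.7], [-42.6, 67.5, 102.9]]
rail 60 [[45.3, 52.6, 99.9], [61.1, 67.6, 102.8]]
rail 90 [[-58.3, 82.6, 99.8], [-42.7, 97.9, 102.9]]
rail 90 [[45.4, 82.7, 99.7], [61.1, 97.9, 103.0]]
stop [125.1 132.4] 98.2
```

```bash
echo 'ORG=ORG+.0014*UX' >> h.py; python3 -c "
from h import *
plan(U(0,-.006,.105))"
```

```text
t 1.65 tcp [0.5797 0.0221 0.1893] unit [-0.0033, 0.0066] F [-0.9  0.1 -0.1] dist 0.0853
travel [-0.0158  0.0043  0.1053] turn [-0.0005 -0.     -0.0004]
```

{"fn": "apply_moves", "kwargs": {"claw": [-1,-1,-1,-1], "travel": [[-0.016,0.004,0.04],[-0.016,0.004,0.08],[-0.016,0.004,0.105],[-0.016,0.004,0.105]], "turn": [[0,0,0],[0,0,0],[0,0,0],[0,0,0]]}}

```text
t: 1.98
tcp_pos: [0.5827, 0.0075, 0.1018]
tool_rot: [0.606, 0.796, -0.003, -0.004]
force: [-1.1, -0.6, -0.6]
finger_gap: 0.0
gripper_force: 0.0
```

```bash
python3 -c "
from h import *
plan(U(0,-.006,.085))"
```

```text
t 1.98 tcp [0.5827 0.0075 0.1018] unit [-0.0044, -0.0082] F [-1.1 -0.6 -0.6] dist 0.0175
travel [0.0028 0.0057 0.0209] turn [-0.003  -0.0012 -0.0024]
```

{"fn": "apply_moves", "kwargs": {"claw": [-1,-1,-1,-1,-1], "travel": [[0.003,0.004,0.0],[0.003,0.004,0.005],[0.003,0.004,0.01],[0.003,0.004,0.015],[0.003,0.004,0.018]], "turn": [[0,0,0],[0,0,0],[0,0,0],[0,0,0],[0,0,0]]}}

```text
t: 2.4
tcp_pos: [0.5903, 0.0122, 0.0926]
tool_rot: [0.604, 0.797, 0.001, 0.002]
force: [-0.7, -0.3, 4.2]
finger_gap: 0.0
gripper_force: 2.1
```

```bash
python3 -c "
from h import *
plan(U(0,-.006,.085))"
```

```text
t 2.4 tcp [0.5903 0.0122 0.0926] unit [0.0042, -0.0058] F [-0.7 -0.3  4.2] dist 0.0087
travel [-0.0002 -0.0052  0.0095] turn [ 0.0009  0.0006 -0.0014]
```

{"fn": "apply_moves", "kwargs": {"claw": [-1,-1,-1,-1,-1], "travel": [[0,-0.003,0.003],[0,-0.003,0.006],[0,-0.003,0.008],[0,-0.003,0.008],[0,-0.003,0.008]], "turn": [[0,0,0],[0,0,0],[0,0,0],[0,0,0],[0,0,0]]}}

```text
t: 2.82
tcp_pos: [0.5887, 0.0118, 0.0861]
tool_rot: [0.604, 0.797, 0.001, 0.002]
force: [2.8, 0.1, 5.8]
finger_gap: -0.004
gripper_force: 2.9
```

{"fn": "apply_moves", "kwargs": {"claw": [-1,-1,-1,-1], "travel": [[0,0,0.001],[0,0,0.002],[0,0,0.003],[0,0,0.003]], "turn": [[0,0,0],[0,0,0],[0,0,0],[0,0,0]]}}

```text
t: 3.15
tcp_pos: [0.5887, 0.0118, 0.0859]
tool_rot: [0.604, 0.797, 0.001, 0.002]
force: [-1.0, 0.9, 18.5]
finger_gap: -0.003
gripper_force: 9.7
```

Hard stop is felt at z ≈ 0.086, so the tab is in. I'll raise the hand and move behind the rib.

{"fn": "apply_moves", "kwargs": {"claw": [-1,-1,-1,-1], "travel": [[0,0,-0.045],[0,0,-0.08],[0,0,-0.08],[0,0,-0.08]], "turn": [[0,0,0],[0,0,0],[0,0,0],[0,0,0]]}}

```text
t: 3.48
tcp_pos: [0.5867, 0.0121, 0.1477]
tool_rot: [0.604, 0.797, 0.0, 0.0]
force: [0.3, -0.3, -1.1]
finger_gap: 0.003
gripper_force: 0.0
```

Run:
```python
from h import *
from station import manip
s=manip.snapshot("wrist"); M,b=masks(s,(200,0,320,300))
P=world(s,M["orange"]); Q=np.c_[(P-ORG)@np.c_[UX,UY],P[:,2]]*1000
Q=Q[(Q[:,2]>75)&(Q[:,2]<105)]; print(len(Q),np.percentile(Q,[2,50,98],axis=0).round(1).tolist())
plan(U(0,-.122,.145))
```

```text
323 [[-17.6, -27.0, 84.4], [0.8, -12.5, 86.1], [17.2, 15.4, 87.6]]
t 3.53 tcp [0.5856 0.0123 0.1462] unit [-0.0003, -0.0045] F [ 0.5  0.  -1.3] dist 0.1175
travel [-0.1469  0.0011  0.0014] turn [-0.0007 -0.0003 -0.0014]
```

{"fn": "apply_moves", "kwargs": {"claw": [-1,-1,-1,-1,-1], "travel": [[-0.05,0.001,0],[-0.1,0.001,0],[-0.147,0.001,0],[-0.147,0.001,0],[-0.147,0.001,0]], "turn": [[0,0,0],[0,0,0],[0,0,0],[0,0,0],[0,0,0]]}}

```text
t: 3.95
tcp_pos: [0.6181, -0.1028, 0.1442]
tool_rot: [0.606, 0.796, -0.001, -0.002]
force: [-0.8, 0.0, -1.0]
finger_gap: -0.002
gripper_force: 0.0
```

Run:
```python
from h import *
for n,box in (("scene",(180,155,310,262)),("top",(180,140,300,215))):
    s=dict(np.load(n+"0.npz")); M,b=masks(s,box); P=world(s,M["blue"]); Q=np.c_[(P-ORG)@np.c_[UX,UY],P[:,2]]*1000
    print(n,"cover",np.percentile(Q,[1,99],axis=0).round(1).tolist(),"rib",np.percentile(Q[Q[:,2]>109],[3,50,97],axis=0).round(1).tolist())
from station import manip
s=manip.snapshot("wrist"); M,b=masks(s,(0,0,512,384)); P=world(s,M["blue"]); Q=np.c_[(P-ORG)@np.c_[UX,UY],P[:,2]]*1000
Q=Q[(Q[:,2]>90)&(Q[:,2]<120)&(abs(Q[:,0])<60)]; print("wrist",np.percentile(Q,[1,99],axis=0).round(1).tolist())
Q=Q[Q[:,2]>109]; print(len(Q),len(Q) and np.percentile(Q,[3,50,97],axis=0).round(1).tolist())
plan(U(0,-.122,.103))
```

```text
scene cover [[-43.0, -138.4, 92.7], [40.0, -32.7, 117.9]] rib [[-27.7, -101.1, 112.0], [0.7, -96.8, 115.7], [26.7, -93.8, 119.1]]
top cover [[-44.9, -136.8, 89.2], [40.4, -29.8, 117.0]] rib [[-31.1, -97.1, 110.7], [-3.1, -94.3, 114.0], [23.5, -90.2, 118.3]]
wrist [[-43.5, -138.3, 95.5], [43.7, -31.5, 115.4]]
1312 [[-27.8, -99.2, 110.6], [-0.2, -94.8, 114.7], [27.4, -91.5, 116.0]]
t 4.0 tcp [ 0.6175 -0.1012  0.1443] unit [-0.0008, -0.1223] F [-0.4 -0.1  0.2] dist 0.0413
travel [0.0002 0.0012 0.0516] turn [-0.0014 -0.0011 -0.0021]
```

Rib confirmed at y ≈ −95 with its top at 115. The hand is now behind it at y = −122, so I'll lower it.

{"fn": "apply_moves", "kwargs": {"claw": [-1,-1,-1,-1,-1], "travel": [[0,0.001,0.02],[0,0.001,0.036],[0,0.001,0.048],[0,0.001,0.05],[0,0.001,0.05]], "turn": [[0,0,0],[0,0,0],[0,0,0],[0,0,0],[0,0,0]]}}

```text
t: 4.42
tcp_pos: [0.6188, -0.0994, 0.1053]
tool_rot: [0.604, 0.797, -0.001, -0.002]
force: [0.1, 0.0, -0.5]
finger_gap: -0.005
gripper_force: 0.0
```

```bash
python3 -c "
from h import *
plan(U(0,0.015,.104))"
```

```text
t 4.42 tcp [ 0.6188 -0.0994  0.1053] unit [0.001, -0.1209] F [ 0.1  0.  -0.5] dist 0.136
travel [ 0.1699 -0.0019  0.002 ] turn [-0.0009 -0.0007 -0.0011]
```

{"fn": "apply_moves", "kwargs": {"claw": [-1,-1,-1,-1,-1], "travel": [[0.006,0,0.001],[0.011,0,0.001],[0.016,0,0.001],[0.021,0,0.001],[0.026,0,0.001]], "turn": [[0,0,0],[0,0,0],[0,0,0],[0,0,0],[0,0,0]]}}

```text
t: 4.83
tcp_pos: [0.6149, -0.0806, 0.1066]
tool_rot: [0.604, 0.797, 0.0, 0.001]
force: [-0.1, -2.2, 1.2]
finger_gap: 0.003
gripper_force: 0.6
```

{"fn": "apply_moves", "kwargs": {"claw": [-1,-1,-1,-1,-1], "travel": [[0.005,0,0],[0.01,0,0],[0.015,0,0],[0.02,0,0],[0.025,0,0]], "turn": [[0,0,0],[0,0,0],[0,0,0],[0,0,0],[0,0,0]]}}

```text
t: 5.25
tcp_pos: [0.6091, -0.0612, 0.106]
tool_rot: [0.604, 0.797, 0.0, 0.0]
force: [0.8, -1.3, 0.7]
finger_gap: 0.001
gripper_force: 0.7
```

Run:
```python
from h import *
plan(U(0,0.010,.104))
from station import manip
s=manip.snapshot("wrist"); M,b=masks(s,(0,0,512,384)); P=world(s,M["blue"]); Q=np.c_[(P-ORG)@np.c_[UX,UY],P[:,2]]*1000
Q=Q[(Q[:,2]>90)&(Q[:,2]<120)&(abs(Q[:,0])<60)]; print("wrist",np.percentile(Q,[1,99],axis=0).round(1).tolist())
```

```text
t 5.25 tcp [ 0.6091 -0.0612  0.106 ] unit [0.0021, -0.0816] F [ 0.8 -1.3  0.7] dist 0.0917
travel [ 0.1145 -0.0032  0.0025] turn [ 0.0001  0.0001 -0.0015]
wrist [[-43.6, -101.9, 95.5], [43.8, -2.9, 115.5]]
```

The cover slides with 1–2 N and has passed onto the tab. I'll keep pushing.

{"fn": "apply_moves", "kwargs": {"claw": [-1,-1,-1,-1,-1], "travel": [[0.008,-0.001,0.001],[0.017,-0.002,0.001],[0.026,-0.002,0.001],[0.035,-0.002,0.001],[0.044,-0.002,0.001]], "turn": [[0,0,0],[0,0,0],[0,0,0],[0,0,0],[0,0,0]]}}

```text
t: 5.72
tcp_pos: [0.5975, -0.0271, 0.1049]
tool_rot: [0.604, 0.797, -0.0, -0.0]
force: [-0.2, -1.6, 1.2]
finger_gap: 0.002
gripper_force: 0.5
```

{"fn": "apply_moves", "kwargs": {"claw": [-1,-1,-1,-1,-1], "travel": [[0.009,0,0],[0.018,0,0],[0.027,0,0],[0.036,0,0],[0.045,0,0]], "turn": [[0,0,0],[0,0,0],[0,0,0],[0,0,0],[0,0,0]]}}

```text
t: 6.13
tcp_pos: [0.588, 0.0075, 0.105]
tool_rot: [0.604, 0.797, -0.0, -0.0]
force: [0.1, -0.7, -0.4]
finger_gap: 0.001
gripper_force: 0.3
```

```bash
python3 -c "
from h import *
plan(U(0,0.010,.104))"
```

```text
t 6.13 tcp [0.588  0.0075 0.105 ] unit [0.0007, -0.0097] F [ 0.1 -0.7 -0.4] dist 0.0198
travel [ 0.0247 -0.0009  0.0012] turn [-0.0001 -0.0001 -0.0015]
```

{"fn": "apply_moves", "kwargs": {"claw": [-1,-1,-1,-1,-1], "travel": [[0.008,0,0],[0.016,0,0],[0.022,0,0],[0.026,0,0],[0.028,0,0]], "turn": [[0,0,0],[0,0,0],[0,0,0],[0,0,0],[0,0,0]]}}

```text
t: 6.55
tcp_pos: [0.5821, 0.0287, 0.1051]
tool_rot: [0.604, 0.797, -0.0, -0.0]
force: [-0.6, -0.8, -0.1]
finger_gap: 0.0
gripper_force: 0.3
```

{"fn": "apply_moves", "kwargs": {"claw": [-1,-1,-1,-1,-1], "travel": [[0,0,0],[-0.01,0,0],[-0.015,0,-0.02],[-0.015,0,-0.06],[-0.015,0,-0.11]], "turn": [[0,0,0],[0,0,0],[0,0,0],[0,0,0],[0,0,0]]}}

```text
t: 6.97
tcp_pos: [0.5839, 0.0157, 0.1914]
tool_rot: [0.605, 0.796, -0.002, -0.003]
force: [1.3, -0.8, 0.3]
finger_gap: 0.0
gripper_force: 0.0
```

{"fn": "apply_moves", "kwargs": {"claw": [-1,-1,-1,-1,-1], "travel": [[-0.04,0,-0.03],[-0.08,0,-0.05],[-0.12,0,-0.05],[-0.12,0,-0.05],[-0.12,0,-0.05]], "turn": [[0,0,0],[0,0,0],[0,0,0],[0,0,0],[0,0,0]]}}

```text
t: 7.38
tcp_pos: [0.6119, -0.0785, 0.2334]
tool_rot: [0.606, 0.796, 0.0, 0.0]
force: [0.0, 1.5, -0.5]
finger_gap: 0.002
gripper_force: 0.0
```

Run:
```python
from h import *
from station import manip
plan(U(0,-.1,.2))
for n in ("wrist","top"):
    s=manip.snapshot(n); M,b=masks(s,(0,0,512,384) if n=="wrist" else (180,140,300,215)); P=world(s,M["blue"]); Q=np.c_[(P-ORG)@np.c_[UX,UY],P[:,2]]*1000
    Q=Q[(Q[:,2]>85)&(Q[:,2]<120)&(abs(Q[:,0])<60)]; print(n,np.percentile(Q,[1,99],axis=0).round(1).tolist())
    if n=="wrist": cv2.imwrite("pics/end.png",s["pixels"][...,::-1])
```

```text
t 7.38 tcp [ 0.6119 -0.0785  0.2334] unit [0.0001, -0.0989] F [ 0.   1.5 -0.5] dist 0.0334
travel [-0.0013 -0.0001  0.0417] turn [ 0.0003  0.0002 -0.0027]
wrist [[-43.4, -16.5, 95.3], [43.2, 64.2, 115.7]]
top [[-36.9, 46.2, 87.9], [38.4, 93.7, 103.4]]
```

View pics/end.png

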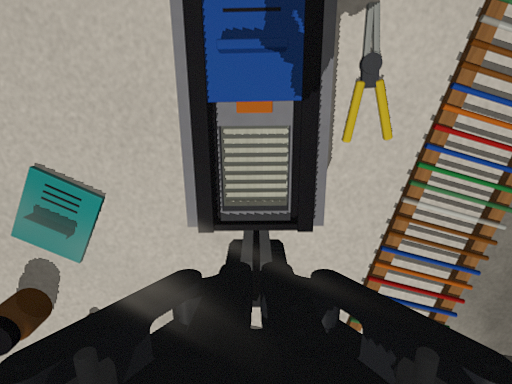

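The picture shows the cover's tail at row ~100, past the white filter opening (rows 127–215), with the pressed tab partly under it. The cover's origin is at y ≈ +38 and the hand is clear.

```bash
python3 -c "
from station import manip
print(manip.sign_off())"
```

```text
the job is handed in; nothing more can be done
None
```

The job is handed in: the tab is fully in, the cover sits at about y = +38 mm with the filter opening fully uncovered, and the hand is clear; the hand-in returned no verdict.

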